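Start-up sequence at the bench switch stations

ROBOT

A 6-joint arm with a two-finger parallel gripper is mounted at the origin on a cart in front of the work surface, level with it; the furniture and walls round the work are solid. World frame = base frame: x ahead of the robot, y to its left, z up, the work surface at z = 0. Lengths are in mm, angles in rad, forces in N, time in s.
With the tool pointing down it reaches from about 275 to 750 mm from the base axis. Payload 10.2 kg.
Tool frame: the origin (TCP) lies midway between the tips of the shut fingers; the grasp point (between the pads) lies 19 mm behind it (ctrl.pinch_z is the distance from the TCP to the grasp point, in mm); x points along the fingers, z is the direction in which the jaws open and shut, and the axes are right-handed (so a half turn about x gives the same grasp; the last joint's range is limited). The gripper opens to 85 mm and grips with 20 to 120 N. Pads are 22 mm wide; open, the fingers measure 114 mm over their backs; the gripper's body (76 mm by 85 mm) begins 54 mm behind the grasp point. The pads swing forward as they close: fully open they stand 13 mm farther back than shut.
Start: joints at [-1.399, 0.313, 1.498, -0, 1.331, -0.223], TCP at [201.915, -484.625, 231.294] pointing down, gripper open.
Joint ranges: [-2.94, 2.94], [-0.97, 2.17], [0.19, 2.56], [-1.23, 4.37], [0.02, 3.11], [-2.88, 2.88]. Speed limits (rad/s): [2.39, 2.39, 3.01, 3.14, 3.14, 3.14].

INTERFACE

Orientations are given as a unit quaternion [w, x, y, z].
In Python, from rig import ctrl, capture, workorder, nets gives the robot as it stands. The module is installed in compiled form; this text tells all that it offers.
- The arm moves only by the tool send_rows, never from a script. Its argument "rows" is text: rows parted by semicolons, each of 5 numbers parted by spaces: the opening, from 0 (shut) to 1 (fully open), then the shift along the tool's x, y, z in cm, then the turn about the tool's x in units of 5 degrees (1.0 is 5 degrees). In form: grip x y z yaw; .... A call has 1 to 12 rows; each row is the pose to reach, as a shift and turn from the pose commanded when the call began, along the tool's axes at that moment; what a row does not reach only later rows make up. A row lasts 1/10 s, in which the tool goes at most 50 mm and 8.59 degrees, less where a joint would pass 70% of its speed; a pose out of reach is approached as far as the arm can. A call with a gripper value outside its range is refused whole. The fingers move at their own pace and stop on an object; "grip_force" is the grip in N (left out, the last holds). Time passes only in rows, so rows that repeat a pose let the fingers close. It gives the time, the measured TCP pose, the force and the opening at its end, in the units of the state.
- ctrl.sense(): the state, without advancing time (a new reading comes with each control period).
- capture(name): name is "scene" or "top"; returns a dict with "pixels" (480x640x3 uint8, red, green, blue), "intrinsics" (3x3 intrinsics, pixels), "view" (4x4, takes a point from world to camera coordinates). Camera axes: x right, y down, z forward; pixel columns grow to the right and rows downward; lengths in mm; the calibration is good to about 2 mm. A picture is of the moment at which its call begins. There is no depth.
- workorder.finish_job(): hands the job in, once; it reports no verdict.
Trained networks look in a picture, given as the dict that the camera call returned (one of the last four; its "shot" number tells which), for a name from the list of things; names that differ only in an ending like _2 or _b are one class to them, and where a whole thing is asked for, a point or a joint stands for the part that bears it (a point fixed in the world has none). Each returns a list of dicts, best first, with "confidence" (0 to 1); they miss things now and then, are a little off and sometimes report something else, mostly with a low value. They report only what shows in the picture. A call takes as long as a camera call.
- nets.boxes_of(picture, target): "location" ([x, y, z] in mm, in world coordinates, good to about 4 mm: the middle of the surface that is visible of it).
- nets.spot_point(picture, target): "location" ([x, y, z] in mm, in world coordinates, good to about 4 mm: a listed point, or the origin of a listed thing).
The state is a dict: "time_s": time; "joints": joint angles; "dq": joint speeds; "tau": joint torques, N m; "eef_pos": TCP position; "ee_rot": TCP orientation; "force": force on the tool from outside, world axes, zero at the start; "wrist_torque": the same for the moment, N m; "grip_width": opening from 0.0 (shut) to 1.0 (fully open).
Only numpy, scipy, OpenCV 4.12 (cv2) and the standard library are available. Lean on these libraries where they do the work, as an engineer would, in place of code of your own. Each camera call takes 0.05 s, during which the arm holds its last target.

TASK

Start up the bench unit at its four switch stations, pressing with the fingertips: first tip the rocker switch over by pressing its raised far end fully down, then push the slim ribbed plunger fully in, where it stays, and last press the wide flat round start button fully down for a moment and let it spring back up. Keep to this order and do not press the mushroom-headed stop button. Nothing is to be picked up: leave the pen between the stations and all other things where they are.

Things in the scene. Friction and masses are not known exactly. Their poses are not given: they have to be found in the camera images.
- carrier: fixed low console, 180 x 180 mm and 46 mm tall, with a flat metal top, on the worktop; four switch stations stand on it in two rows of two, 100 mm between centres; which station stands where varies from run to run, and the console's place and yaw too (all stations turn with it). Origin: centre of its underside
- rocker_box: a fixed switch station, 68 x 68 mm and 40 mm tall, with a light top, on the console; origin: centre of its underside (46 mm above the worktop), z up, +x is its cable side, away from the robot. It carries the rocker switch, an oblong V-shaped paddle 58 mm long (along the station's x) and 30 mm wide
- rocker_raised_end (a point): point on the upper face of the rocker's far half, 19 mm from the pivot and midway across the paddle; moves with the rocker. While the switch is off, this half is raised (slopes up away from the robot, point about 99 mm above the worktop) and the near half is level at 93 mm; pressed over, this half is level, 93 mm above the worktop, and the near half stands up. The point drops about 6 mm in all and also moves 1 mm away from the pivot
- rocker (a joint): rocker angle, rad: 0 off (far half up) to 0.32 fully on (far half level). About 2 to 5 N on the raised half tips it; friction holds it where it is left, no spring. Starts at 0 to 0.03
- plunger_box: a fixed switch station, 68 x 68 mm and 40 mm tall, with a light top, on the console; origin: centre of its underside (46 mm above the worktop), z up, +x is its cable side, away from the robot. It carries the plunger
- plunger_top (a point): centre of the flat top of the plunger, a slim ribbed upright cylinder, diameter 22 mm; standing out, its top is 108 mm above the worktop (22 mm above the station), fully in 94 mm. Moves with it
- plunger (a joint): how far the plunger is pushed in, m: 0 out to 0.014 fully in, end stop. Pushing takes about 3 N; friction keeps it where it is left, no spring. Starts at 0 to 0.002
- start_box: a fixed switch station, 68 x 68 mm and 40 mm tall, with a light top, on the console; origin: centre of its underside (46 mm above the worktop), z up, +x is its cable side, away from the robot. It carries the start button
- start_top (a point): centre of the top of the start button, a wide flat low disc, diameter 41 mm, its top 96 mm above the worktop and 7 mm above the steel collar round it. Moves with it
- start (a joint): how far the start button is pressed, m: 0 up to 0.006 fully down. Springs back up by itself; 1.8 N starts it, 4.5 N holds it fully down
- stop_box: a fixed switch station, 68 x 68 mm and 40 mm tall, with a light top, on the console; origin: centre of its underside (46 mm above the worktop), z up, +x is its cable side, away from the robot. It carries the stop button, which must not be pressed
- stop_top (a point): centre of the top of the stop button, a domed mushroom head, diameter 39 mm, on a narrow neck, top 114 mm above the worktop. The tallest of the four controls
- stop (a joint): how far the stop button is pressed, m: 0 up to 0.006 fully down; sprung like the start button
- pen: bystander, loose: a marker pen, 131 x 12 x 13 mm, lying on the console's top in the 32 mm channel between the stations; origin: centre of its underside
- white_vial: bystander, loose: a slim capped vial, diameter 27 mm, 98 mm tall, standing behind the console; origin: centre of its underside
- brown_vial: bystander, loose: a slim capped dark vial, diameter 27 mm, 98 mm tall, standing behind the console; origin: centre of its underside
- bench_timer: bystander, loose: a square digital timer lying on its back, 62 x 62 x 18 mm; origin: centre of its underside
- tin: bystander, loose: a round lidded tin, diameter 64 mm, 30 mm tall; origin: centre of its underside
- tweezer: bystander, loose: tweezers lying flat, 118 x 18 x 8 mm; origin: centre of its underside

How it is judged (in metres and radians):
On the way, in this order (a step that is already met when the one before it is completed fails the run):
1. the rocker is tipped fully on (value of joint rocker above 0.26 rad and value of joint plunger below 0.007 m), for 0.1 s.
2. the plunger is pushed fully in (value of joint plunger above 0.0115 m and value of joint rocker above 0.26 rad), for 0.1 s.
3. the start button is pressed fully down, with the rocker on and the plunger in (all of step 2 and value of joint start above 0.0045 m), for 0.1 s.
At the end, for the whole second after the job is handed in: the rocker is on (over 0.26 of 0.32 rad), the plunger is in (over 11.5 of 14 mm), start and stop buttons are up (within 1.5 mm), every loose thing within 20 mm of where it was (all of step 2 and value of joint each of start, stop below 0.0015 m and distance of each of pen, white_vial, brown_vial, bench_timer, tin, tweezer from where it was at the start of the episode below 0.02 m); the robot touches nothing.
It fails at once if the stop button is pressed (over 3 mm) (value of joint stop above 0.003 m).
It fails at once if the plunger is pushed in (over 7 mm) while the rocker is not yet on (value of joint plunger above 0.007 m and value of joint rocker below 0.2 rad).
It fails at once if the start button is pressed (over 3 mm) before the plunger is in (value of joint start above 0.003 m and value of joint plunger below 0.01 m).
It fails at once if a loose thing is lifted or moved more than 20 mm (distance of any of pen, white_vial, brown_vial, bench_timer, tin, tweezer from where it was at the start of the episode above 0.02 m).
It also fails if it takes over 51 s, if anything falls off the work surface, if the arm or the gripper's body presses on something with over 40 N, if the wrist force passes 120 N, or if a joint passes its speed limit or range.

## Working session

There is one attempt and no reset: what is moved stays moved. The work goes in short steps, Python scripts to look and compute and a tool call to move; the robot and the scene stay as the last step left them, time stands still between calls to the robot, and variables do not carry over. Pictures are saved under pics/ and viewed, and the job is handed in when it is done.

Besides the shell and the picture viewer there is one more tool, called after "Call:" in YAML: its name, and indented under it one key for each argument. send_rows: Moves the arm, as the interface text tells. Its arguments: {"type":"object","properties":{"rows":{"type":"string"},"grip_force":{"type":"number"}},"required":["rows"]}

```bash
mkdir -p pics; cat > h.py <<'E'
import numpy as np, cv2
from rig import ctrl, capture, workorder, nets
def save(p,n): cv2.imwrite('pics/'+n+'.png',cv2.cvtColor(p['pixels'],cv2.COLOR_RGB2BGR))
def ray(p,u,v,z):
    K=np.array(p['intrinsics']);V=np.array(p['view']);R=V[:3,:3];t=V[:3,3]
    c=-R.T@t; d=R.T@np.linalg.inv(K)@[u,v,1]; return c+d*(z-c[2])/d[2]
def proj(p,X):
    K=np.array(p['intrinsics']);V=np.array(p['view']);q=K@(V[:3,:3]@np.array(X)+V[:3,3]);return q[:2]/q[2]
E
python3 - <<'E'
from h import *
print(ctrl.sense())
for c in ("scene","top"):
    p=capture(c);save(p,c+'0')
    print(c,np.round(p['view'],3).tolist(),p['intrinsics'])
    for n in ["rocker_raised_end","plunger_top","start_top","stop_top","pen","carrier","rocker_box","plunger_box","start_box","stop_box"]:
        r=nets.spot_point(p,n)
        print(n,[(np.round(a['location'],1).tolist(),round(a['confidence'],2),proj(p,a['location']).round().tolist()) for a in r[:2]])
E
```

```text
{'time_s': 0.0, 'joints': array([-1.39937064e+00,  3.13454817e-01,  1.49845750e+00,  5.21849985e-06,
        1.33098169e+00, -2.23406769e-01]), 'dq': array([ 5.55458705e-04,  2.30182761e-03, -2.39662801e-04, -6.69139274e-04,
        5.22970402e-05, -1.51975957e-03]), 'tau': array([-7.92557375e-05, -4.12270653e+01, -2.59744138e+01, -1.49511106e-04,
        4.14623937e-03,  1.40126204e-05]), 'eef_pos': array([ 201.88439042, -484.3501408 ,  230.72492291]), 'ee_rot': array([ 0.58804067,  0.39255531,  0.58867162, -0.39188548]), 'force': array([-0.35893703,  0.49521068,  0.47313009]), 'wrist_torque': array([ 0.01089979, -0.0238893 ,  0.03037365]), 'grip_width': 0.997879741089542}
scene [[-0.854, -0.52, 0.019, 513.451], [-0.309, 0.479, -0.822, 236.07], [0.418, -0.708, -0.57, 868.42], [0.0, 0.0, 0.0, 1.0]] [[466.3269761    0.         321.17115517]
 [  0.         466.3269761  231.61299302]
 [  0.           0.           1.        ]]
rocker_raised_end [([575.7, 283.5, 98.6], 0.86, [253.0, 293.0])]
plunger_top [([454.0, 274.7, 112.5], 0.48, [312.0, 310.0])]
start_top [([542.3, 385.4, 97.1], 0.91
[... 671 characters left out ...]
 0.         469.71797422 244.67568099]
 [  0.           0.           1.        ]]
rocker_raised_end [([574.9, 283.9, 98.1], 0.78, [217.0, 240.0])]
plunger_top [([456.4, 268.2, 109.0], 0.41, [221.0, 296.0]), ([714.8, 280.6, -3.7], 0.19, [230.0, 192.0])]
start_top [([541.7, 387.5, 98.2], 0.77, [167.0, 256.0])]
stop_top [([444.1, 373.2, 112.5], 0.6, [168.0, 302.0])]
pen [([509.5, 323.5, 47.0], 0.63, [203.0, 274.0])]
carrier [([501.0, 331.0, 2.1], 0.57, [204.0, 281.0])]
rocker_box [([556.2, 282.6, 45.7], 0.81, [223.0, 253.0])]
plunger_box [([454.7, 272.0, 44.6], 0.58, [226.0, 300.0])]
start_box [([546.3, 381.0, 45.4], 0.74, [178.0, 258.0])]
stop_box [([443.6, 367.5, 45.3], 0.76, [181.0, 305.0])]
```

View pics/scene0.png

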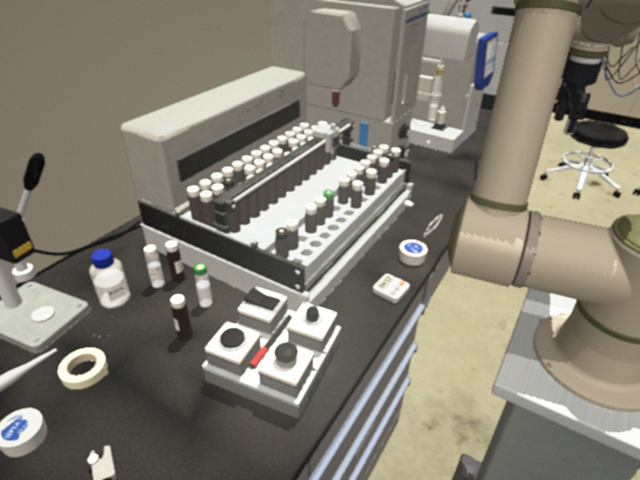

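View pics/top0.png

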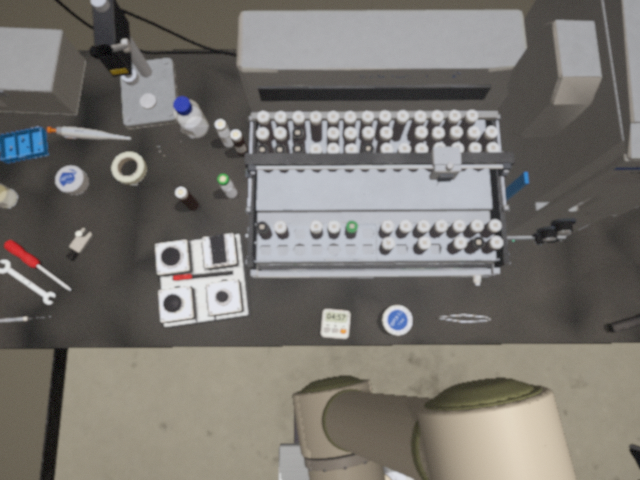

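```bash
cat >> h.py <<'E'
from scipy.optimize import least_squares
from scipy.spatial.transform import Rotation as Ro
ST={'rocker':(1,-1),'start':(1,1),'plunger':(-1,-1),'stop':(-1,1)}
def lay(q):
    c,s=np.cos(q[2]),np.sin(q[2]);R=np.array([[c,-s],[s,c]])
    d={k:q[:2]+R@(50*np.array(v)) for k,v in ST.items()}
    d['rp']=d['rocker']+R@[19,0];d['c']=np.array(q[:2]);return d
E
python3 - <<'E'
from h import *
obs=[]
ps=[capture("scene"),capture("top")]
for p in ps:
    for n,k in [("rocker_raised_end",'rp'),("plunger_top",'plunger'),("start_top",'start'),("stop_top",'stop'),("carrier",'c')]+[(k+'_box',k) for k in ST]:
        r=nets.spot_point(p,n)
        if r and r[0]['confidence']>.3: obs.append((k,np.array(r[0]['location'][:2])))
f=lambda q:np.concatenate([lay(q)[k]-o for k,o in obs])
s=least_squares(f,[500,328,0.1],loss='soft_l1',f_scale=3);print(s.x,np.abs(f(s.x)).max(),np.std(f(s.x)))
L=lay(s.x)
for k,v in L.items(): print(k,v.round(1))
# overlay
for p,n in zip(ps,("scene","top")):
    im=cv2.cvtColor(p['pixels'],cv2.COLOR_RGB2BGR)
    im=cv2.resize(im,None,fx=4,fy=4,interpolation=cv2.INTER_CUBIC)
    for k,z in (('rp',99),('plunger',108),('start',96),('stop',114)):
        u=(proj(p,[*L[k],z])+.5)*4
        cv2.drawMarker(im,tuple(int(a) for a in u),(0,0,255),0,16,1)
    u=proj(p,[*L['c'],90])*4; u=u.astype(int)
    cv2.imwrite(f'pics/{n}_z.png',im[u[1]-300:u[1]+300,max(u[0]-400,0):u[0]+400])
print('rack',ray(ps[1],247,170,100),ray(ps[1],247,270,60),ray(ps[1],262,228,100))
print(Ro.from_quat(ctrl.sense()['ee_rot'],scalar_first=True).as_matrix().round(3))
E
```

```text
[5.00124287e+02 3.26740799e+02 1.34359313e-01] 116.32730970622737 19.869703328149647
rocker [556.4 283.9]
start [543. 383.]
plunger [457.3 270.5]
stop [443.9 369.6]
rp [575.2 286.4]
c [500.1 326.7]
rack [729.66952661 224.51281963 100.        ] [516.43271424 225.18320973  60.        ] [599.5771594 189.1996512 100.       ]
[[ 0.     0.923  0.385]
 [ 0.     0.385 -0.923]
 [-1.     0.    -0.   ]]
```

View pics/scene_z.png

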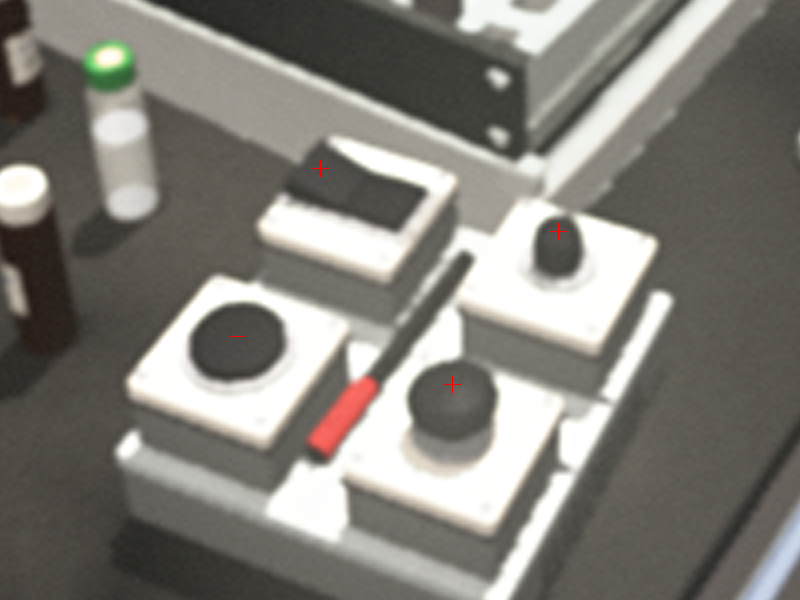

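View pics/top_z.png

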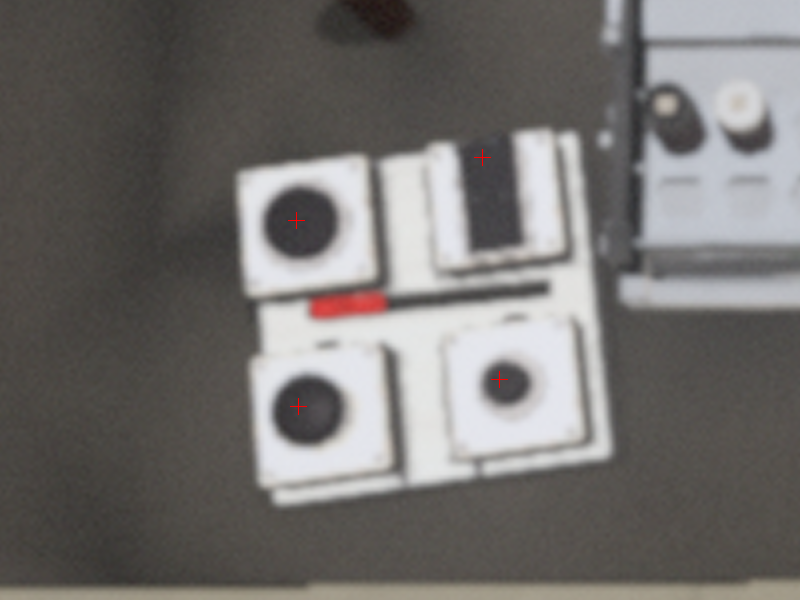

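Call:
send_rows:
  rows: "0 -2 0 0 0; 0 -2 4 -4.5 0; 0 -2 47.4 -54.4 0; 0 -2 47.4 -54.4 0; 0 -2 47.4 -54.4 0; 0 -2 47.4 -54.4 0; 0 -2 47.4 -54.4 0; 0 -2 47.4 -54.4 0; 0 -2 47.4 -54.4 0; 0 -2 47.4 -54.4 3; 0 -2 47.4 -54.4 3; 0 -2 47.4 -54.4 3"

```text
time_s: 3.3
eef_pos: [369.0, 12.8, 251.7]
ee_rot: [0.531, 0.467, 0.53, -0.467]
force: [1.5, -1.1, -0.1]
grip_width: 0.002
```

```bash
cat >> h.py <<'E'
def go(*T):
    s=ctrl.sense();R=Ro.from_quat(s['ee_rot'],scalar_first=True).as_matrix()
    print(s['time_s'],s['eef_pos'].round(1),s['force'].round(1),R.round(3).tolist())
    print('yaw of tool y',np.degrees(np.arctan2(R[1,1],R[0,1])))
    for t in T: print(t,(R.T@(np.array(t)-s['eef_pos'])/10).round(2))
E
python3 - <<'E'
from h import *
go((430,200,250),(577,286.5,250),(577,286.5,130))
E
```

```text
3.3 [369.   12.8 251.7] [ 1.5 -1.1 -0.1] [[0.001, 0.992, 0.128], [-0.001, 0.128, -0.992], [-1.0, 0.001, 0.001]]
yaw of tool y 7.334907576597527
(430, 200, 250) [  0.16   8.44 -17.79]
(577, 286.5, 250) [  0.17  24.12 -24.49]
(577, 286.5, 130) [ 12.17  24.11 -24.5 ]
```

Call:
send_rows:
  rows: "0 0 8.4 -17.8 0; 0 0 8.4 -17.8 0; 0 0 8.4 -17.8 0; 0 0 8.4 -17.8 0; 0 0 24.1 -24.5 0; 0 0 24.1 -24.5 0; 0 0 24.1 -24.5 0; 0 0 24.1 -24.5 0; 0 0 24.1 -24.5 0; 0 0 24.1 -24.5 0"

```text
time_s: 4.3
eef_pos: [574.8, 286.4, 250.9]
ee_rot: [0.532, 0.465, 0.532, -0.466]
force: [-0.6, 0.1, -1.2]
grip_width: 0.003
```

```bash
python3 - <<'E'
from h import *
go((577,286.5,250),(577,286.5,125))
E
```

```text
4.3 [574.8 286.4 250.9] [-0.6  0.1 -1.2] [[-0.001, 0.991, 0.133], [-0.0, 0.133, -0.991], [-1.0, -0.001, 0.0]]
yaw of tool y 7.630085505829156
(577, 286.5, 250) [0.08 0.22 0.02]
(577, 286.5, 125) [1.258e+01 2.300e-01 1.000e-02]
```

Call:
send_rows:
  rows: "0 5 0.2 0 0; 0 10 0.2 0 0; 0 13.5 0.2 0 0; 0 13.5 0.2 0 0; 0 13.5 0.2 0 0"

```text
time_s: 4.8
eef_pos: [577.3, 286.6, 118.3]
ee_rot: [0.532, 0.466, 0.532, -0.465]
force: [0.5, -0.1, 1.0]
grip_width: -0.001
```

```bash
python3 - <<'E'
from h import *
go((577,286.5,93))
for n in ("scene","top"):
    p=capture(n); im=cv2.resize(cv2.cvtColor(p['pixels'],cv2.COLOR_RGB2BGR),None,fx=4,fy=4,interpolation=cv2.INTER_CUBIC)
    u=(proj(p,[530,320,100])*4).astype(int); cv2.imwrite(f'pics/{n}_a.png',im[u[1]-300:u[1]+300,max(u[0]-400,0):u[0]+400])
E
```

```text
4.8 [577.3 286.6 118.3] [ 0.5 -0.1  1. ] [[0.002, 0.991, 0.132], [0.0, 0.132, -0.991], [-1.0, 0.002, -0.0]]
yaw of tool y 7.605750837562191
(577, 286.5, 93) [ 2.53 -0.03  0.  ]
```

View pics/scene_a.png

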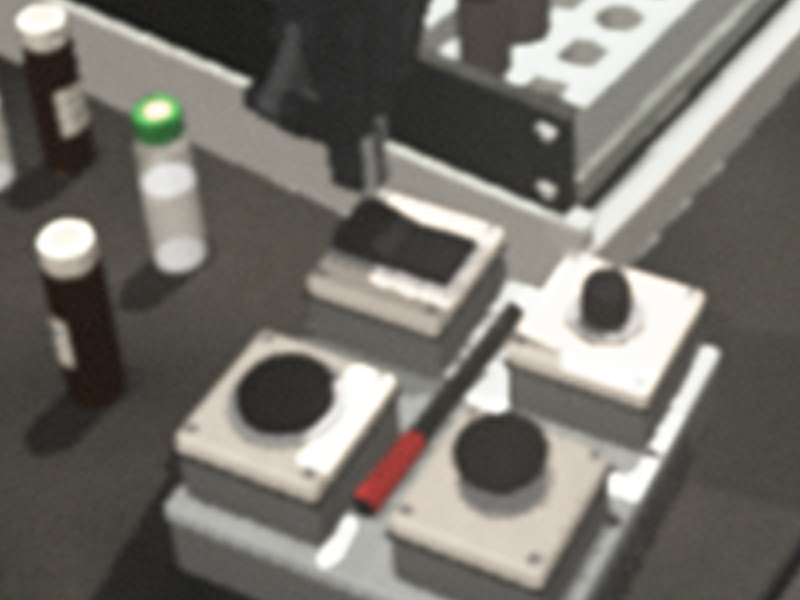

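View pics/top_a.png

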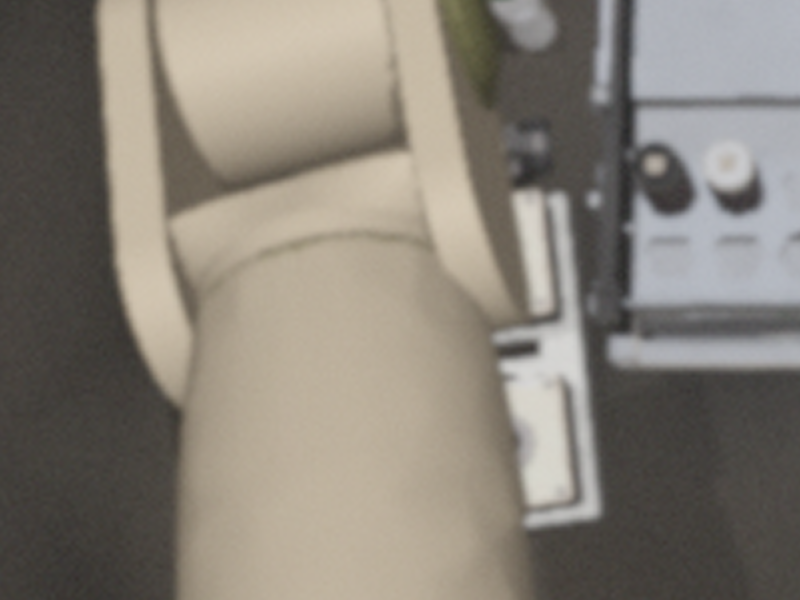

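The scene view shows the shut fingertips at about (365,185), above the rocker's raised half at (370,225), so they are lined up. Next I press.

Call:
send_rows:
  rows: "0 1.2 0 0 0; 0 1.8 0 0 0; 0 2.1 0 0 0; 0 2.4 0 0 0; 0 2.5 0 0 0; 0 2.5 0 0 0; 0 2.6 0 0 0; 0 2.6 0 0 0"

```text
time_s: 5.7
eef_pos: [577.6, 286.8, 92.8]
ee_rot: [0.533, 0.466, 0.532, -0.465]
force: [-3.8, -2.7, 16.2]
grip_width: -0.001
```

Call:
send_rows:
  rows: "0 -1 0 0 0; 0 -5 0 0 0; 0 -7 0 0 0; 0 -7 0 0 0; 0 -7 -6 0 0; 0 -7 -10 0 0; 0 -7 -12 0 0;0 -7 -12 0 0;0 -7 -12 0 0"

```text
time_s: 6.6
eef_pos: [458.2, 270.8, 159.9]
ee_rot: [0.532, 0.465, 0.532, -0.466]
force: [-1.0, 0.4, 0.4]
grip_width: -0.004
```

```bash
python3 - <<'E'
from h import *
go((457,269.5,130),(457,269.5,94))
for n in ("scene",):
    p=capture(n); im=cv2.resize(cv2.cvtColor(p['pixels'],cv2.COLOR_RGB2BGR),None,fx=4,fy=4,interpolation=cv2.INTER_CUBIC)
    print(nets.spot_point(p,"rocker_raised_end")[:1],nets.spot_point(p,"plunger_top")[:1])
    u=(proj(p,[530,320,100])*4).astype(int); cv2.imwrite(f'pics/{n}_b.png',im[u[1]-300:u[1]+300,max(u[0]-400,0):u[0]+400])
E
```

```text
6.6 [458.2 270.8 159.9] [-1.   0.4  0.4] [[-0.0, 0.991, 0.133], [-0.0, 0.133, -0.991], [-1.0, -0.001, 0.0]]
yaw of tool y 7.6261764920958095
(457, 269.5, 130) [ 2.99 -0.14  0.11]
(457, 269.5, 94) [ 6.59 -0.14  0.11]
[{'location': [574.8, 285.8, 92.9], 'confidence': 0.73}] [{'location': [457.0, 275.2, 111.2], 'confidence': 0.71}]
```

View pics/scene_b.png

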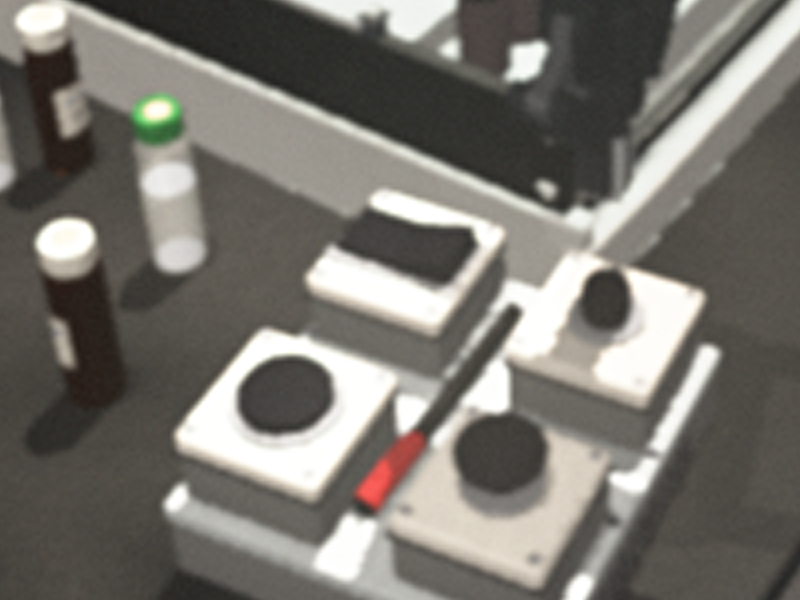

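The picture shows the rocker over: its far half at (375,240) is level and the near half at (445,255) stands up. The net puts the raised-end point at z = 92.9. Next is the plunger, at (606,300).

Call:
send_rows:
  rows: "0 4 0 0 0; 0 5 0 0 0; 0 5.4 0 0 0; 0 5.9 0 0 0; 0 6.3 0 0 0; 0 6.6 0 0 0; 0 6.8 0 0 0; 0 6.8 0 0 0; 0 6.8 0 0 0"

```text
time_s: 7.65
eef_pos: [458.7, 271.0, 94.0]
ee_rot: [0.533, 0.466, 0.532, -0.465]
force: [-4.1, -1.9, 12.8]
grip_width: -0.004
```

Call:
send_rows:
  rows: "0 -1 0 0 0; 0 -5 0 0 0; 0 -7 0 0 0; 0 -7 0 0 0; 0 -7 5 -5 0; 0 -7 9.9 -10 0; 0 -7 9.9 -10 0; 0 -7 9.9 -10 0;0 -7 9.9 -10 0"

```text
time_s: 8.55
eef_pos: [542.5, 383.1, 160.5]
ee_rot: [0.532, 0.465, 0.533, -0.466]
force: [-0.4, -0.8, -0.5]
grip_width: 0.0
```

```bash
python3 - <<'E'
from h import *
go((543,383,90))
for n in ("scene",):
    p=capture(n); im=cv2.resize(cv2.cvtColor(p['pixels'],cv2.COLOR_RGB2BGR),None,fx=4,fy=4,interpolation=cv2.INTER_CUBIC)
    print(nets.spot_point(p,"rocker_raised_end")[:1],nets.spot_point(p,"plunger_top")[:1],nets.spot_point(p,"start_top")[:1])
    u=(proj(p,[530,320,100])*4).astype(int); cv2.imwrite(f'pics/{n}_c.png',im[u[1]-300:u[1]+300,max(u[0]-400,0):u[0]+400])
E
```

```text
8.55 [542.5 383.1 160.5] [-0.4 -0.8 -0.5] [[-0.002, 0.991, 0.133], [-0.001, 0.133, -0.991], [-1.0, -0.002, 0.001]]
yaw of tool y 7.656152450363487
(543, 383, 90) [7.05 0.06 0.01]
[{'location': [575.1, 285.6, 95.6], 'confidence': 0.69}] [{'location': [456.2, 273.2, 96.5], 'confidence': 0.5}] [{'location': [541.3, 386.2, 100.2], 'confidence': 0.91}]
```

View pics/scene_c.png

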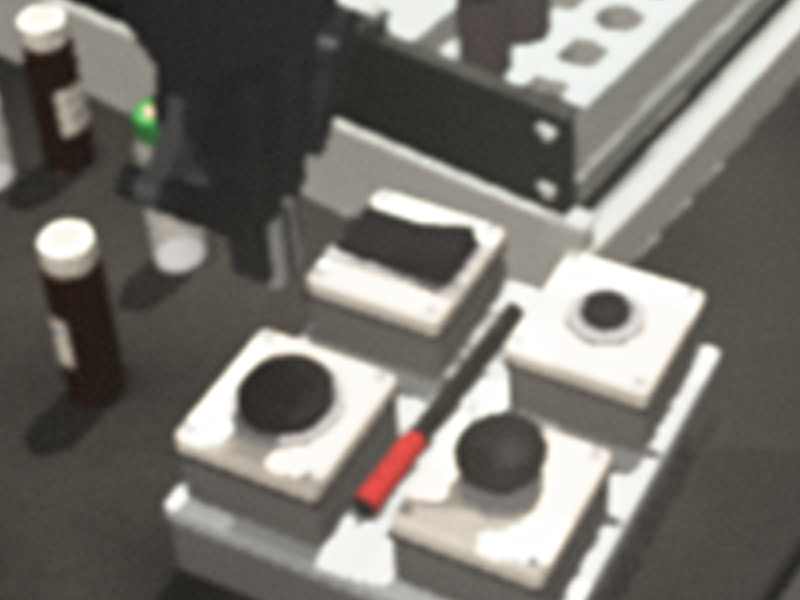

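The plunger is in, now low at (606,310), and the rocker is still on. The fingers are above the start button at (286,393).

Call:
send_rows:
  rows: "0 4 0 0 0; 0 5.5 0 0 0; 0 6.3 0 0 0; 0 6.7 0 0 0; 0 7 0 0 0; 0 7.2 0 0 0; 0 7.2 0 0 0; 0 7.2 0 0 0; 0 7.2 0 0 0"

```text
time_s: 9.65
eef_pos: [543.3, 383.1, 91.0]
ee_rot: [0.532, 0.466, 0.532, -0.465]
force: [0.1, -1.9, 3.7]
grip_width: 0.002
```

Call:
send_rows:
  rows: "0 0.1 0 0 0; 0 0.2 0 0 0; 0 0.3 0 0 0; 0 0.3 0 0 0; 0 0.3 0 0 0"

```text
time_s: 10.15
eef_pos: [543.4, 383.2, 89.9]
ee_rot: [0.533, 0.466, 0.532, -0.465]
force: [-5.9, -5.1, 18.6]
grip_width: 0.004
```

Call:
send_rows:
  rows: "0 0.2 0 0 0; 0 -1 0 0 0; 0 -5 0 0 0; 0 -9 0 0 0; 0 -13 0 0 0; 0 -13 0 0 0; 0 -13 -10 0 0; 0 -13 -15 0 0; 0 -13 -15 0 0; 0 -13 -15 0 0; 0 -13 -15 0 0"

```text
time_s: 11.25
eef_pos: [393.8, 363.4, 217.2]
ee_rot: [0.532, 0.466, 0.532, -0.465]
force: [0.6, 0.6, 0.6]
grip_width: -0.0
```

```bash
python3 - <<'E'
from h import *
go()
for n in ("scene",):
    p=capture(n); im=cv2.resize(cv2.cvtColor(p['pixels'],cv2.COLOR_RGB2BGR),None,fx=4,fy=4,interpolation=cv2.INTER_CUBIC)
    for k in ("rocker_raised_end","plunger_top","start_top","stop_top","pen"):print(k,nets.spot_point(p,k)[:1])
    u=(proj(p,[530,320,100])*4).astype(int); cv2.imwrite(f'pics/{n}_d.png',im[u[1]-300:u[1]+300,max(u[0]-400,0):u[0]+400])
E
```

```text
11.25 [393.8 363.4 217.2] [0.6 0.6 0.6] [[0.0, 0.991, 0.134], [0.0, 0.134, -0.991], [-1.0, 0.0, -0.0]]
yaw of tool y 7.674272372808376
rocker_raised_end [{'location': [573.9, 287.2, 95.4], 'confidence': 0.8}]
plunger_top [{'location': [456.1, 274.2, 97.4], 'confidence': 0.43}]
start_top [{'location': [540.3, 385.4, 100.9], 'confidence': 0.57}]
stop_top [{'location': [441.6, 371.3, 115.7], 'confidence': 0.82}]
pen [{'location': [508.9, 322.2, 46.2], 'confidence': 0.91}]
```

View pics/scene_d.png

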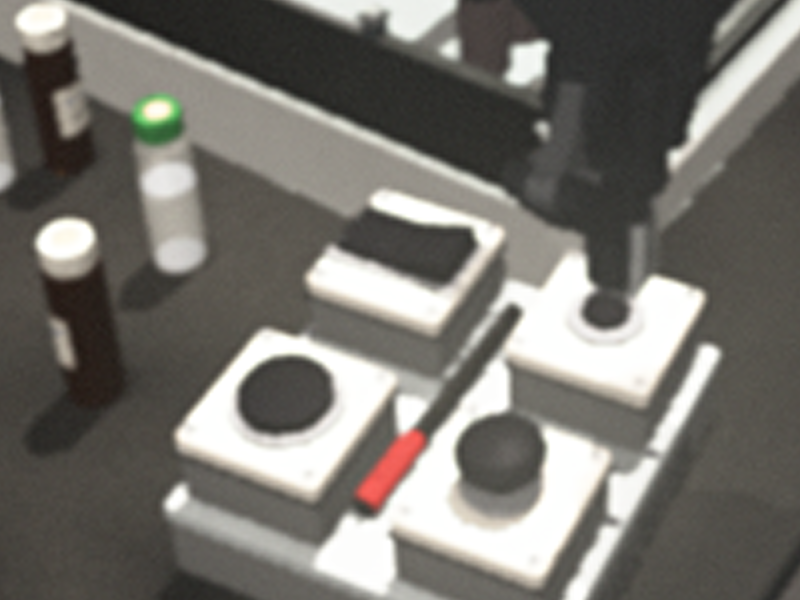

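The rocker (375,240) is on, the plunger (606,310) is in, the start (286,393) and stop (500,452) buttons are up, and the pen hasn't moved. The arm is clear at z = 217.

```bash
python3 -c "
from h import *
print(workorder.finish_job())"
```

```text
the job is handed in; nothing more can be done
None
```

I started up the unit in the required order with the fingers shut, then handed the job in at about 11.5 s. The hand-in gives no verdict, so what follows rests on my own readings and pictures.

| Step | Lowest fingertip height | Force at that point | Check afterwards |
|---|---|---|---|
| Rocker pressed over | 92.8 mm | 16 N | Far half level in the picture |
| Plunger pushed in | 94.0 mm | 13 N | Sits low in the picture |
| Start button pressed | 89.9 mm (fully down is 90) | 19 N | Sprang back up |

- **Start button:** my first press stopped about 1 mm short, at 91.0 mm. I pressed further without lifting until it bottomed out.
- **Final picture:** the rocker is on, the plunger is in and both buttons are up. The pen has not moved and the arm is clear of everything. I compared the vials only by eye, and did not check the timer, tin and tweezers again; the arm never went down near them.
- **Small disagreements:** in the last picture the network's heights were about 2–5 mm high. It put the rocker point at 95.4 mm (93 expected), the plunger at 97.4 mm (94) and the start button at 100.9 mm (96). That is close to its stated accuracy of about 4 mm.

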